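# Run the shutter down on its hold-to-run control

### The arm

A 6-joint arm with a two-finger parallel gripper is mounted at the origin on the work surface. World frame = base frame: x ahead of the robot, y to its left, z up, the work surface at z = 0. Lengths are in m, angles in rad, forces in N, time in s.
With the tool pointing down it reaches from about 0.35 to 0.975 m from the base axis. Payload 4.9 kg.
Tool frame: the origin (TCP) lies at the very end of the fingers, on their centre line; the grasp point (between the pads) lies 19 mm behind it; z points along the fingers, y is the line along which they close (so a half turn about z gives the same grasp; the last joint's range is limited). The gripper opens to 85 mm and grips with 20 to 120 N. Pads are 22 mm wide; open, the fingers measure 114 mm over their backs; the gripper's body (76 mm by 85 mm) begins 54 mm behind the grasp point. The pads swing forward as they close: fully open they stand 13 mm farther back than shut.
Start: joints at [1.045, 0.053, 1.613, -0, 1.476, -0.119], TCP at [0.247, 0.574, 0.231] pointing down, gripper open.
Joint ranges: [-3.01, 3.01], [-1.01, 2.22], [0.06, 2.58], [-1.02, 4.17], [0.09, 2.62], [-3.14, 3.14]. Speed limits (rad/s): [2.57, 2.57, 3.14, 3.14, 3.14, 3.14].

### API

Orientations are given as a unit quaternion [w, x, y, z].
In Python, from plant import monitor, vision, manip gives the robot as it stands. The module is installed in compiled form; this text tells all that it offers.
- The arm moves only by the tool arm_command, never from a script. Its argument "rows" is a list of rows, each a list of 3 entries, a list of its own where there are three numbers: the finger opening in mm, from 0 to 85.4, then the shift along the world's x, y, z in units of 30 cm (1.0 is 30 cm), then the turn, a rotation vector about the world's x, y, z in units of pi/2 rad (1.0 is pi/2 rad). In form: [[claw, [x, y, z], [wx, wy, wz]], ...]. A call has 1 to 12 rows; each row is the pose to reach, as a shift and turn from the pose commanded when the call began; what a row does not reach only later rows make up. A row lasts 1/12 s, in which the tool goes at most 41.7 mm and 7.16 degrees, less where a joint would pass 70% of its speed; a pose out of reach is approached as far as the arm can. A call with a number of a shift or a turn outside -1 to 1 is refused whole. A call with a gripper value outside its range is refused whole. The fingers move at their own pace and stop on an object; the grip force is fixed at half the most. Time passes only in rows, so rows that repeat a pose let the fingers close. It gives the time, the measured TCP pose, the force, the opening and the grip force at its end, in the units of the state.
- monitor.state(): the state, without advancing time (a new reading comes with each control period).
- vision.grab_frame(name): name is "scene" or "top" or "wrist"; returns a dict with "color" (400x640x3 uint8, red, green, blue), "z_map" (400x640 float32, m along the optical axis (not along the pixel's ray), 0 where there is no reading), "mtx" (3x3 intrinsics, pixels), "R" (3x3) and "t" (3): a world point X has camera coordinates R X + t. Camera axes: x right, y down, z forward; pixel columns grow to the right and rows downward; lengths in m; the calibration is good to about 2 mm. The wrist camera is an equidistant fisheye: a pixel r from the principal point sees the ray r / f radians off the axis. A picture is of the moment at which its call begins.
- manip.job_done(): hands the job in; it is judged then, once.
The state is a dict: "time": time; "joint_pos": joint angles; "joint_vel": joint speeds; "joint_efforts": joint torques, N m; "tool_pos": TCP position; "tool_rot": TCP orientation; "contact_force": force on the tool from outside, world axes, zero at the start; "ft_torque": the same for the moment, N m; "gripper_width": opening from 0.0 (shut) to 1.0 (fully open); "grasp_force": force on a finger pad.
Only numpy, scipy, OpenCV 4.12 (cv2) and the standard library are available. Lean on these libraries where they do the work, as an engineer would, in place of code of your own. Each camera call takes 0.05 s, during which the arm holds its last target. There are 200 camera calls.

### The job

The entrance shutter is half open and I want it to come down: on the grey shutter control box on the shelf, turn the bar-handled selector clockwise until you feel it come up against its stop, which makes the control live, and only then push the down button (the last in the row, farthest from the selector) right in to the bottom of its travel. It is a hold-to-run control, so finish while still holding the button fully in with your fingers, with a steady push of no more than about 25 N, and do not let go. Do not press the up or stop button, and leave everything else on the shelf where it is.

Things in the scene. Friction and masses are not known exactly. Their poses are not given: they have to be found in the camera images.
- station: Grey shutter control box fixed on its back on the shelf, 260 (its y) x 90 (x) x 65 mm high; feet stick out 20 mm at y = +-85 mm. Origin: centre of underside; at yaw 0 x points away from the robot, y left. Cable gland at the +y end, conduit to y = 178 mm. On top at x = 0, in steel bezels (30 mm wide, 5 mm high): selector y = +95 mm, up button +15, stop -35, down -85 mm.
- selector_grip (a point): Point on the selector's vertical axis at the height to grip, 86 mm above the shelf. The selector is a black upright bar handle 30 mm long, 10 mm thick and 20 mm tall (74 to 94 mm above the shelf) on a 27 mm round skirt (70 to 74 mm above the shelf).
- selector (a joint): Turn of the selector in rad, clockwise seen from above. 0 = off: the bar lies along the box's x (across the box); it starts somewhere between 0 and 0.5, stays where it is left (friction about 0.06 N m), and its hard stop, where the control is on, is at 1.40. In general the bar lies at the box's yaw minus this value.
- down_button_top (a point): Centre of the top face of the down button's black round cap, 24 mm across, with a white chevron pointing away from the selector; its top stands 81 mm above the shelf when released (11 mm above its bezel).
- down_button (a joint): Travel of the down button in m: 0 released, 0.008 fully in at its stop. A spring return: it starts to move at 4 N and reaches the stop at 12 N (1 N per mm), beyond which the push climbs steeply, so creep in; it springs back when let go.
- up_button_top (a point): Centre of the top face of the up button's cap (white chevron pointing to the selector); size, travel and spring are those of the down button.
- up_button (a joint): Travel of the up button in m: 0 released, 0.008 fully in.
- stop_button_top (a point): Centre of the top face of the stop button's cap (white square); size, travel and spring are those of the down button.
- stop_button (a joint): Travel of the stop button in m: 0 released, 0.008 fully in.
- wiper: Pink plastic glass-wiper lying beyond the box, blade towards it, a loose bystander: handle 25 mm thick to its -x (127 mm), 206 mm blade across its +x end (99 mm), 26 mm high. Origin on the shelf under the handle.
- scraper: Steel scraper handle lying along the robot's side of the box, a loose bystander: 173 mm long along its x (-100 to +73 mm), 22 mm thick, head 62 mm wide at its +x end. Origin at its underside.
- jar: Squat frosted jar with a white screw cap standing just beyond the box, a loose bystander: 77 mm across, 56 mm high. Origin: centre of its underside.
- pot: Ribbed white ceramic pot with a small plant, a loose bystander at the far left: 110 mm across, 105 mm high (leaves to 155 mm). Origin: centre of its underside.
- shoe_brush: Wooden shoe brush, a loose bystander at the far right: 150 mm long along its x, 46 mm wide, 45 mm high. Origin: centre of its underside.
- key_dish: Shallow blue ceramic dish, a loose bystander at the right: 124 mm across, 24 mm high. Origin: centre of its underside.

How it is judged:
By the outcome, as a careful person would: the job done as asked, in the order asked, and still so for the second after the job is handed in, while the arm keeps its last pose, push and grip.
It also fails if it takes over 62 s, if anything falls off the work surface, if the arm or the gripper's body presses on something with over 40 N, if the wrist force passes 120 N, or if a joint passes its speed limit or range.

## Working session

There is one attempt and no reset: what is moved stays moved. The work goes in short steps, Python scripts to look and compute and a tool call to move; the robot and the scene stay as the last step left them, time stands still between calls to the robot, and variables do not carry over. Pictures are saved under pics/ and viewed, at most 10 in all, crops included, and the job is handed in when it is done.

Besides the shell and the picture viewer there is one more tool, called by a JSON object that holds its "fn" and its "kwargs", one argument or row to a line. arm_command: Moves the arm, as the interface text tells. Shifts and turns lie within -1 to 1; 1 stands for 30 cm of shift or pi/2 rad of turn. Its arguments: {"type":"object","properties":{"rows":{"type":"array"}},"required":["rows"]}

```bash
mkdir -p pics
python3 - <<'E'
from plant import monitor, vision
import cv2,numpy as np,pickle
print(monitor.state())
d={n:vision.grab_frame(n) for n in("top","scene")}
pickle.dump(d,open("f0.pkl","wb"))
for n in d:
    cv2.imwrite(f"pics/{n}0.png",d[n]["color"][...,::-1]); print(n,d[n]["mtx"],d[n]["R"],d[n]["t"])
E
```

```text
{'time': 0.0, 'joint_pos': array([ 1.04500068e+00,  5.33842784e-02,  1.61429244e+00,  2.65159870e-05,
        1.47595330e+00, -1.19012173e-01]), 'joint_vel': array([ 0.00062968,  0.00121398, -0.00144128, -0.0005835 ,  0.00046938,
        0.00169948]), 'joint_efforts': array([-1.09400153e-03, -3.93686914e+01, -3.70174491e+01, -2.15671839e-04,
        7.05293191e-03, -7.60862413e-07]), 'tool_pos': array([0.2469779 , 0.5734687 , 0.23004693]), 'tool_rot': array([-3.35284468e-04,  2.01993446e-01,  9.79386344e-01, -9.62015758e-04]), 'contact_force': array([-0.70103119,  1.03812369, -0.33124816]), 'ft_torque': array([-0.01818081, -0.00692313,  0.02054703]), 'grasp_force': 0.0, 'gripper_width': 0.9991585831575039}
top [[433.48131906   0.         315.70757721]
 [  0.         433.48131906 198.94819171]
 [  0.           0.           1.        ]] [[-2.33760930e-02 -9.99720084e-01 -3.64841672e-03]
 [-9.89958138e-01  2.36564454e-02 -1.39367347e-01]
 [ 1.39414645e-01  3.53915754e-04 -9.90234029e-01]] [0.03223428 0.59916524 1.3011184 ]
scene [[393.35280642   0.         320.8997099 ]
 [  0.         393.35280642 191.65949664]
 [  0.           0.           1.        ]] [[ 3.15048877e-01  9.49075179e-01  7.13796181e-04]
 [ 6.04328103e-01 -2.00028831e-01 -7.71217227e-01]
 [-7.31800348e-01  2.43402488e-01 -6.36571661e-01]] [-0.19248612 -0.26934842  1.61734606]
```

View pics/top0.png

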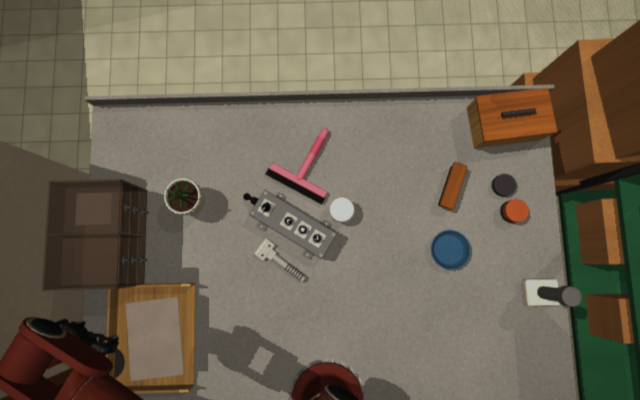

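View pics/scene0.png

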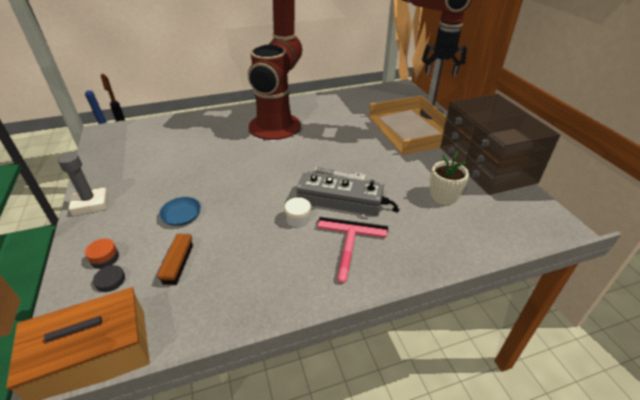

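The top view shows the box with the selector near (266,207) and the buttons near (289,221), (303,229) and (317,238). The jar is at (342,209), just beyond the down end. I'll enlarge this area and cast the rays.

```bash
cat > h.py <<'E'
import numpy as np,cv2
def ray(f,uv,z):
    uv=np.atleast_2d(np.float64(uv)); d=np.c_[uv,np.ones(len(uv))]@np.linalg.inv(f["mtx"]).T@f["R"]
    c=-f["R"].T@f["t"]; return c+d*((z-c[2])/d[:,2])[:,None]
def proj(f,X):
    p=(f["R"]@np.atleast_2d(X).T).T+f["t"]; p=p@f["mtx"].T; return p[:,:2]/p[:,2:]
E
python3 - <<'E'
import pickle
from h import *
d=pickle.load(open("f0.pkl","rb"));f=d["top"];s=d["scene"]
P=ray(f,[[266,207],[289,221],[303,229],[317,238]],.075);print(P.round(4)); print(np.linalg.norm(np.diff(P,axis=0),axis=1))
a=cv2.resize(f["color"][180:270,235:355],None,fx=6.6,fy=6.6,interpolation=2)[:590]
cv2.imwrite("pics/c1.png",a[...,::-1])
b=cv2.resize(s["color"][160:220,290:400],None,fx=7,fy=7,interpolation=2)
cv2.imwrite("pics/c2.png",b[...,::-1])
# white-ish bezel blobs
g=cv2.cvtColor(f["color"],cv2.COLOR_RGB2HSV)
m=((g[...,2]>170)&(g[...,1]<60)).astype(np.uint8); n,l,st,c=cv2.connectedComponentsWithStats(m)
for i in range(1,n):
    if 240<c[i][0]<360 and 180<c[i][1]<285 and st[i,4]>4: print(st[i],c[i],ray(f,c[i],.073).round(4))
E
```

```text
[[0.5742 0.1685 0.075 ]
 [0.5302 0.0997 0.075 ]
 [0.5052 0.0582 0.075 ]
 [0.4774 0.0169 0.075 ]]
[0.0815771  0.04848294 0.04976353]
[330 198  24  23 431] [341.21345708 208.91415313] [[ 0.5632 -0.0581  0.073 ]]
[259 208   2   3   6] [259.5 209. ] [[0.5688 0.1884 0.073 ]]
[264 213   5   3   8] [266.   213.75] [[0.5539 0.1688 0.073 ]]
[286 213  10   7  19] [290.10526316 215.42105263] [[0.5472 0.0963 0.073 ]]
[281 222   4   4   9] [282.11111111 223.33333333] [[0.5239 0.1207 0.073 ]]
[300 222  11   6  20] [304.7 224.2] [[0.5197 0.0529 0.073 ]]
[286 226   6   3  10] [288.9 227.2] [[0.5118 0.1004 0.073 ]]
[295 230   3   4   9] [296.11111111 231.66666667] [[0.4979 0.079  0.073 ]]
[314 230   5   3   9] [316.         231.44444444] [[0.4971 0.0195 0.073 ]]
[320 233   5   5  10] [322.4 234.8] [[0.4866 0.0006 0.073 ]]
[300 235   6   3  13] [302.92307692 235.84615385] [[0.4849 0.0589 0.073 ]]
[309 237  11  10  26] [313.57692308 242.19230769] [[0.4653 0.0275 0.073 ]]
[255 240  20  19 189] [264.78835979 249.73544974] [[0.4463 0.1732 0.073 ]]
```

View pics/c1.png

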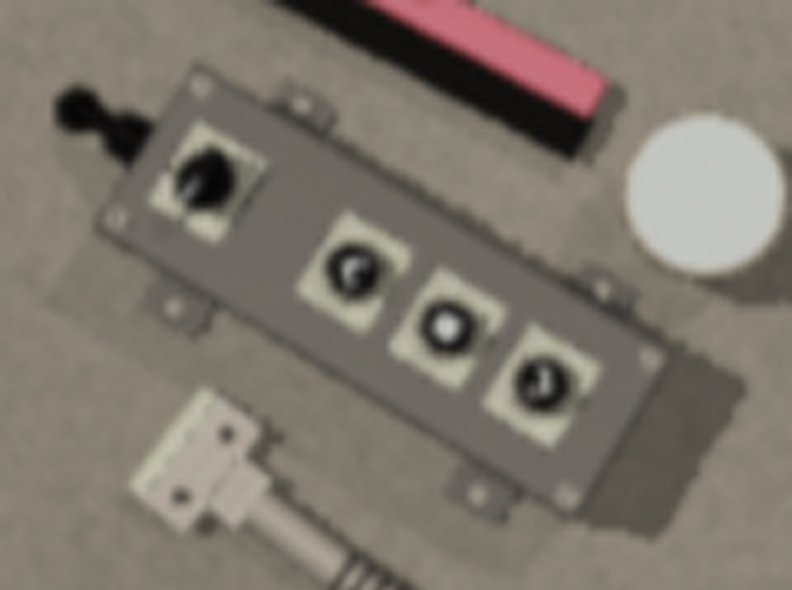

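View pics/c2.png

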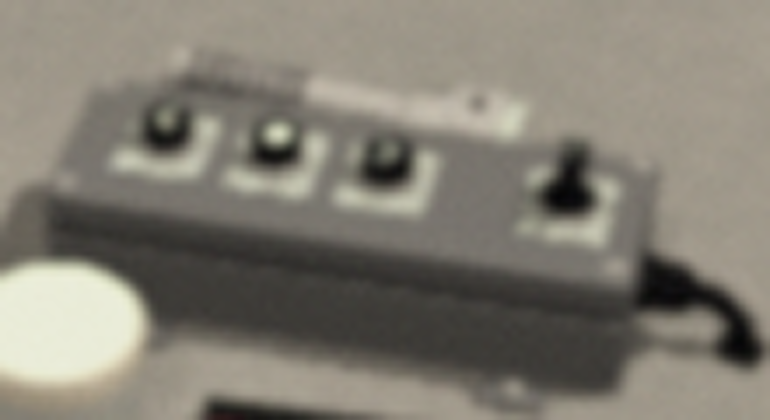

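The crops show the caps at (355,271), (447,326) and (542,382). The selector bezel's centre is at about (209,184), and the bar direction is still unclear.

Run:
```python
import pickle
from h import *
d=pickle.load(open("f0.pkl","rb"));f=d["top"];s=d["scene"]
px=lambda c:(np.array(c)+.5)/6.6-.5+[235,180]
B=ray(f,px([[355,271],[447,326],[542,382]]),.081); S=ray(f,px([[209,184]]),.070); C=ray(f,px([[197,67],[665,345],[578,518],[97,228]]),.065)
print("caps",B.round(4),"sel",S.round(4)); print("corners",C.round(4),"sides",np.linalg.norm(C-np.roll(C,-1,0),axis=1).round(3),"mean",C.mean(0).round(4))
for v in (S[0]-B[2],B[0]-B[2],C[0]-C[1],C[3]-C[2]): print("yaw",np.arctan2(-v[0],v[1]).round(3),np.linalg.norm(v[:2]).round(4))
px2=lambda c:(np.array(c)+.5)/7-.5+[290,160]
print("scene caps",ray(s,px2([[385,155],[277,137],[167,122]]),.081).round(4))
```

```text
caps [[0.5308 0.1012 0.081 ]
 [0.5049 0.0601 0.081 ]
 [0.4787 0.0178 0.081 ]] sel [[0.5734 0.1683 0.07  ]]
corners [[ 0.6287  0.174   0.065 ]
 [ 0.4951 -0.0387  0.065 ]
 [ 0.4178  0.003   0.065 ]
 [ 0.5549  0.2205  0.065 ]] sides [0.251 0.088 0.257 0.087] mean [0.5241 0.0897 0.065 ]
yaw -0.562 0.1778
yaw -0.558 0.0984
yaw -0.561 0.2512
yaw -0.562 0.2571
scene caps [[0.5326 0.1021 0.081 ]
 [0.5057 0.0616 0.081 ]
 [0.4802 0.019  0.081 ]]
```

{"fn": "arm_command", "kwargs": {
  "rows": [
    [50,[1,-1,0],[0,0,-0.26]],
    [50,[1,-1,0],[0,0,-0.26]],
    [50,[1,-1,0],[0,0,-0.26]],
    [50,[1,-1,0],[0,0,-0.26]],
    [50,[1,-1,0],[0,0,-0.26]],
    [50,[1,-1,0],[0,0,-0.26]],
    [50,[1,-1,0],[0,0,-0.26]],
    [50,[1,-1,0],[0,0,-0.26]],
    [50,[1,-1,0],[0,0,-0.26]],
    [50,[1,-1,0],[0,0,-0.26]],
    [50,[1,-1,0],[0,0,-0.26]],
    [50,[1,-1,0],[0,0,-0.26]]
  ]
}}

```text
time: 1.1
tool_pos: [0.5486, 0.2718, 0.2305]
tool_rot: [-0.0, 0.398, 0.917, -0.0]
contact_force: [-0.5, 0.7, 0.3]
gripper_width: 0.587
grasp_force: 0.0
```

{"fn": "arm_command", "kwargs": {
  "rows": [
    [50,[0.09,-0.348,-0.1],[0,0,0]],
    [50,[0.09,-0.348,-0.1],[0,0,0]],
    [50,[0.09,-0.348,-0.1],[0,0,0]],
    [50,[0.09,-0.348,-0.1],[0,0,0]],
    [50,[0.09,-0.348,-0.1],[0,0,0]]
  ]
}}

```text
time: 1.52
tool_pos: [0.5732, 0.1698, 0.2002]
tool_rot: [-0.001, 0.397, 0.918, -0.0]
contact_force: [-0.4, 0.1, -0.4]
gripper_width: 0.584
grasp_force: 0.0
```

Run:
```python
from plant import monitor, vision
import cv2,pickle,numpy as np
print(monitor.state()["tool_pos"],monitor.state()["tool_rot"])
f=vision.grab_frame("wrist");pickle.dump(f,open("w1.pkl","wb"));cv2.imwrite("pics/w1.png",f["color"][...,::-1])
print(f["mtx"],f["R"],f["t"])
```

```text
[0.57315395 0.16980294 0.20019502] [-1.18955385e-03  3.96795334e-01  9.17906300e-01 -2.69616686e-04]
[[309.70691629   0.         321.93441216]
 [  0.         309.70691629 201.60342099]
 [  0.           0.           1.        ]] [[ 7.27854558e-01  6.85730876e-01 -9.52845905e-04]
 [ 6.58670352e-01 -6.98743885e-01  2.79124256e-01]
 [ 1.90738326e-01 -2.03789474e-01 -9.60254519e-01]] [-0.53292053 -0.28615683  0.27505617]
```

View pics/w1.png

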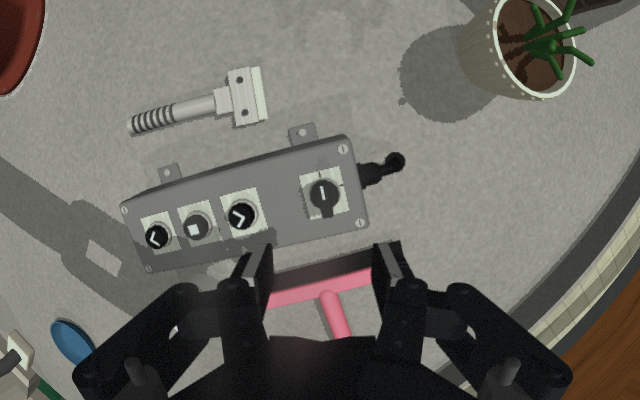

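The wrist view shows the selector at about (324,194), with its bar nearly vertical in the image. I'll zoom in to get the bar's angle.

```bash
cat >> h.py <<'E'
def fray(f,uv,z):
    uv=np.atleast_2d(np.float64(uv)); m=f["mtx"]; d=uv-m[:2,2]; r=np.linalg.norm(d,axis=1); th=r/m[0,0]
    v=np.c_[d*(np.sin(th)/np.maximum(r,1e-9))[:,None],np.cos(th)]@f["R"]
    c=-f["R"].T@f["t"]; return c+v*((z-c[2])/v[:,2])[:,None]
E
python3 - <<'E'
import pickle
from h import *
f=pickle.load(open("w1.pkl","rb"))
cv2.imwrite("pics/w1c.png",cv2.resize(f["color"][160:225,295:355],None,fx=9,fy=9,interpolation=2)[...,::-1])
print("cam",-f["R"].T@f["t"])
E
```

```text
cam [0.52390791 0.22154328 0.34348945]
```

View pics/w1c.png

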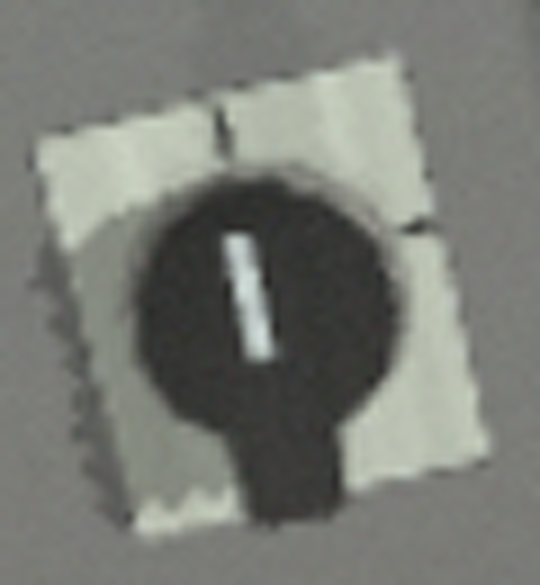

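Run:
```python
import pickle
from h import *
f=pickle.load(open("w1.pkl","rb"))
px=lambda c:(np.array(c)+.5)/9-.5+[295,160]
C=fray(f,px([[38,150],[400,60],[485,450],[140,530]]),.070); print(C.round(4),C.mean(0).round(4),np.linalg.norm(C-np.roll(C,-1,0),axis=1).round(4))
L=fray(f,px([[236,235],[263,358],[297,515]]),.094);print(L.round(4))
for a,b in((1,0),(2,0),(2,1)): v=L[a]-L[b]; print(np.arctan2(v[1],v[0]).round(3),np.linalg.norm(v).round(4))
for a,b in((0,1),(3,2),(0,3),(1,2)): v=C[b]-C[a]; print("edge",np.arctan2(v[1],v[0]).round(3))
B=fray(f,[[157,237],[197,227],[242,215]],.081); print(B.round(4))
```

```text
[[0.5467 0.1665 0.07  ]
 [0.5667 0.198  0.07  ]
 [0.6014 0.1748 0.07  ]
 [0.5814 0.144  0.07  ]] [0.5741 0.1708 0.07  ] [0.0373 0.0417 0.0367 0.0414]
[[0.5634 0.1779 0.094 ]
 [0.5732 0.1711 0.094 ]
 [0.5862 0.1621 0.094 ]]
-0.606 0.012
-0.607 0.0278
-0.608 0.0158
edge 1.003
edge 0.995
edge -0.576
edge -0.589
[[0.4794 0.0231 0.081 ]
 [0.5061 0.065  0.081 ]
 [0.5316 0.1064 0.081 ]]
```

{"fn": "arm_command", "kwargs": {
  "rows": [
    [40,[0.002,0,-0.1],[0,0,0.067]],
    [40,[0.002,0,-0.2],[0,0,0.134]],
    [40,[0.002,0,-0.3],[0,0,0.134]],
    [40,[0.002,0,-0.36],[0,0,0.134]],
    [40,[0.002,0,-0.41],[0,0,0.134]],
    [40,[0.002,0,-0.41],[0,0,0.134]]
  ]
}}

```text
time: 2.07
tool_pos: [0.5716, 0.1713, 0.0745]
tool_rot: [-0.003, 0.296, 0.955, -0.001]
contact_force: [-0.8, -0.1, 0.2]
gripper_width: 0.469
grasp_force: 0.0
```

{"fn": "arm_command", "kwargs": {
  "rows": [
    [0,[0,0,0],[0,0,0]],
    [0,[0,0,0],[0,0,0]],
    [0,[0,0,0],[0,0,0]],
    [0,[0,0,0],[0,0,0]],
    [0,[0,0,0],[0,0,0]],
    [0,[0,0,0],[0,0,0]],
    [0,[0,0,0],[0,0,0]],
    [0,[0,0,0],[0,0,0]]
  ]
}}

```text
time: 2.73
tool_pos: [0.5755, 0.1702, 0.0806]
tool_rot: [0.001, 0.298, 0.955, 0.001]
contact_force: [-4.9, -0.5, 6.3]
gripper_width: 0.098
grasp_force: 60.2
```

Run:
```python
from plant import monitor, vision
import cv2
s=monitor.state();print({k:s[k] for k in("tool_pos","joint_pos","contact_force","ft_torque","gripper_width","grasp_force")})
f=vision.grab_frame("wrist");cv2.imwrite("pics/w2.png",f["color"][...,::-1])
```

```text
{'tool_pos': array([0.57551654, 0.17017728, 0.08056236]), 'joint_pos': array([ 1.63105582e-01,  1.31328418e-01,  1.79249765e+00,  1.00854948e-03,
        1.21606780e+00, -8.03270615e-01]), 'contact_force': array([-4.88998494, -0.47805582,  6.2573645 ]), 'ft_torque': array([0.03751017, 0.74517014, 0.0221481 ]), 'gripper_width': 0.09837549044080374, 'grasp_force': 60.243988037109375}
```

View pics/w2.png

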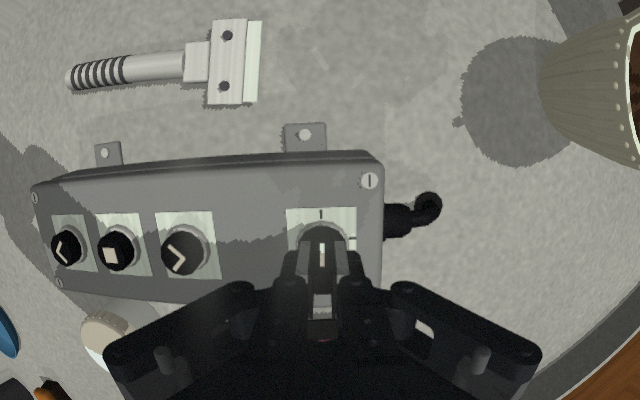

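Both pads grip the bar (the pointer shows between the fingers at about (322,255)). Now I'll turn clockwise, easing up about 2 mm.

{"fn": "arm_command", "kwargs": {
  "rows": [
    [0,[0,0,0.008],[0,0,-0.065]],
    [0,[0,0,0.008],[0,0,-0.13]],
    [0,[0,0,0.008],[0,0,-0.195]],
    [0,[0,0,0.008],[0,0,-0.26]],
    [0,[0,0,0.008],[0,0,-0.325]],
    [0,[0,0,0.008],[0,0,-0.39]],
    [0,[0,0,0.008],[0,0,-0.455]],
    [0,[0,0,0.008],[0,0,-0.52]],
    [0,[0,0,0.008],[0,0,-0.585]],
    [0,[0,0,0.008],[0,0,-0.65]],
    [0,[0,0,0.008],[0,0,-0.715]],
    [0,[0,0,0.008],[0,0,-0.76]]
  ]
}}

```text
time: 3.78
tool_pos: [0.5753, 0.17, 0.0807]
tool_rot: [0.0, 0.784, 0.62, 0.001]
contact_force: [1.2, 1.4, -3.9]
gripper_width: 0.093
grasp_force: 59.8
```

```bash
cat > st.py <<'E'
from plant import monitor
import numpy as np
s=monitor.state();q=s["tool_rot"]
print("head",2*np.arctan2(q[2],q[1])-np.pi/2,s["time"],s["tool_pos"].round(4),s["contact_force"].round(2),s["ft_torque"].round(3),s["joint_pos"].round(3),s["gripper_width"],s["grasp_force"])
E
python3 st.py
```

```text
head -0.232194890827083 3.7833 [0.5753 0.17   0.0807] [ 1.22  1.41 -3.95] [ 0.161 -0.227  0.061] [1.630e-01 1.310e-01 1.793e+00 1.000e-03 1.216e+00 3.950e-01] 0.09341686033264356 59.7968852519989
```

{"fn": "arm_command", "kwargs": {
  "rows": [
    [0,[0,0,0],[0,0,-0.02]],
    [0,[0,0,0],[0,0,-0.04]],
    [0,[0,0,0],[0,0,-0.06]],
    [0,[0,0,0],[0,0,-0.08]],
    [0,[0,0,0],[0,0,-0.09]],
    [0,[0,0,0],[0,0,-0.09]]
  ]
}}

```text
time: 4.28
tool_pos: [0.5752, 0.17, 0.0806]
tool_rot: [-0.0, 0.825, 0.565, 0.001]
contact_force: [2.0, 2.5, -5.3]
gripper_width: 0.097
grasp_force: 59.7
```

```bash
python3 st.py
```

```text
head -0.36927629634581827 4.2833 [0.5752 0.17   0.0806] [ 2.01  2.47 -5.33] [ 0.313 -0.45  -0.045] [1.630e-01 1.310e-01 1.793e+00 1.000e-03 1.216e+00 5.320e-01] 0.09675707086065546 59.66994881629944
```

{"fn": "arm_command", "kwargs": {
  "rows": [
    [0,[0,0,0],[0,0,-0.01]],
    [0,[0,0,0],[0,0,-0.02]],
    [0,[0,0,0],[0,0,-0.03]],
    [0,[0,0,0],[0,0,-0.03]]
  ]
}}

```text
time: 4.62
tool_pos: [0.5752, 0.1699, 0.0807]
tool_rot: [0.0, 0.838, 0.546, 0.001]
contact_force: [3.6, 3.6, -6.0]
gripper_width: 0.095
grasp_force: 59.5
```

```bash
python3 st.py
```

```text
head -0.41658745680675224 4.6167 [0.5752 0.1699 0.0807] [ 3.64  3.63 -6.  ] [ 0.525 -0.712  0.234] [1.630e-01 1.310e-01 1.793e+00 1.000e-03 1.217e+00 5.790e-01] 0.0945091682939058 59.549031257629395
```

{"fn": "arm_command", "kwargs": {
  "rows": [
    [0,[0,0,0],[0,0,-0.01]],
    [0,[0,0,0],[0,0,-0.02]],
    [0,[0,0,0],[0,0,-0.02]]
  ]
}}

```text
time: 4.87
tool_pos: [0.5752, 0.17, 0.0807]
tool_rot: [0.0, 0.846, 0.533, 0.001]
contact_force: [4.1, 4.6, -6.1]
gripper_width: 0.095
grasp_force: 61.0
```

```bash
python3 st.py
```

```text
head -0.44631547506171465 4.8667 [0.5752 0.17   0.0807] [ 4.08  4.58 -6.05] [ 0.57  -0.693  0.802] [0.163 0.131 1.793 0.    1.217 0.61 ] 0.09527248709785655 60.96774637699127
```

{"fn": "arm_command", "kwargs": {
  "rows": [
    [0,[0,0,0],[0,0,-0.01]],
    [0,[0,0,0],[0,0,-0.02]],
    [0,[0,0,0],[0,0,-0.02]]
  ]
}}

```text
time: 5.12
tool_pos: [0.5752, 0.1699, 0.0807]
tool_rot: [0.0, 0.854, 0.52, 0.001]
contact_force: [4.4, 3.9, -6.0]
gripper_width: 0.098
grasp_force: 66.5
```

```bash
python3 st.py
```

```text
head -0.4766424240759106 5.1167 [0.5752 0.1699 0.0807] [ 4.42  3.91 -6.04] [ 0.567 -0.619  1.128] [ 0.163  0.131  1.793 -0.     1.217  0.64 ] 0.09810199363946367 66.46412230096757
```

The torque climbed to 1.1 N m with the heading within about 0.02–0.05 rad of the predicted stop, so the selector is against its stop. I'll release it and rise.

{"fn": "arm_command", "kwargs": {
  "rows": [
    [40,[0,0,0],[0,0,0]],
    [40,[0,0,0],[0,0,0]],
    [40,[0,0,0],[0,0,0]],
    [40,[0,0,0],[0,0,0]],
    [40,[0,0,0.05],[0,0,0]],
    [40,[0,0,0.15],[0,0,0]],
    [40,[0,0,0.28],[0,0,0]],
    [40,[0,0,0.4],[0,0,0]],
    [40,[0,0,0.4],[0,0,0]]
  ]
}}

```text
time: 5.87
tool_pos: [0.5794, 0.1701, 0.2112]
tool_rot: [0.003, 0.855, 0.519, 0.007]
contact_force: [1.1, -0.1, 1.9]
gripper_width: 0.469
grasp_force: 0.0
```

```bash
python3 st.py
python3 - <<'E'
from plant import vision
import cv2,pickle
f=vision.grab_frame("wrist");pickle.dump(f,open("w3.pkl","wb"));cv2.imwrite("pics/w3.png",f["color"][...,::-1])
E
```

```text
head -0.47951376472925333 5.8667 [0.5794 0.1701 0.2112] [ 1.09 -0.08  1.86] [ 0.049 -0.014 -0.015] [ 0.162  0.006  1.694 -0.     1.426  0.642] 0.4686930479691255 0.0
```

View pics/w3.png

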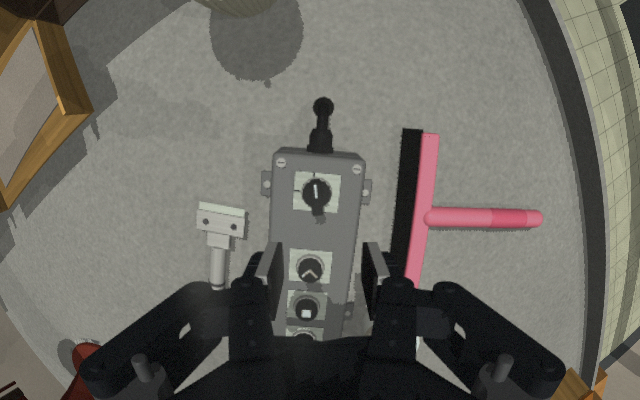

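The wrist view shows the pointer at about (316,190), now lying along the box towards its gland end. I'll check its angle numerically.

Run:
```python
import pickle
from h import *
f=pickle.load(open("w3.pkl","rb"));g=f["color"].min(2)
m=np.zeros_like(g);m[182:203,307:327]=g[182:203,307:327]>110
n,l,st,c=cv2.connectedComponentsWithStats(m)
for i in range(1,n):
    if st[i,4]<6: continue
    y,x=np.where(l==i);P=fray(f,np.c_[x,y],.094)[:,:2];Q=P-P.mean(0);u=np.linalg.svd(Q,full_matrices=False)[2][0];print(st[i],P.mean(0).round(4),np.arctan2(u[1],u[0]).round(3))
```

```text
[314 185   4  13  39] [0.5778 0.177 ] -1.943
```

Measured at −1.943 rad against about −1.965 expected, so the selector is at its stop within measuring error. Next is the down button, with fingers shut.

{"fn": "arm_command", "kwargs": {
  "rows": [
    [0,[-0.08,-0.125,0],[0,0,0]],
    [0,[-0.16,-0.25,0],[0,0,0]],
    [0,[-0.24,-0.375,0],[0,0,0]],
    [0,[-0.319,-0.5,0],[0,0,0]],
    [0,[-0.319,-0.5,-0.09],[0,0,0]],
    [0,[-0.319,-0.5,-0.18],[0,0,0]],
    [0,[-0.319,-0.5,-0.28],[0,0,0]],
    [0,[-0.319,-0.5,-0.28],[0,0,0]],
    [0,[-0.319,-0.5,-0.28],[0,0,0]]
  ]
}}

```text
time: 6.67
tool_pos: [0.4771, 0.0196, 0.1145]
tool_rot: [-0.002, 0.855, 0.519, -0.002]
contact_force: [0.3, -0.3, 0.3]
gripper_width: -0.002
grasp_force: 0.0
```

```bash
python3 st.py
python3 - <<'E'
from plant import vision
import cv2,pickle,numpy as np
f=vision.grab_frame("wrist");t=vision.grab_frame("top")
pickle.dump((f,t),open("w4.pkl","wb"))
a=f["color"];b=cv2.resize(t["color"][190:260,270:350],None,fx=5,fy=5,interpolation=2)
o=np.zeros((400,640+150,3),np.uint8);o[:, :390]=a[:,125:515];o[:350,390:790]=b
cv2.imwrite("pics/w4.png",o[...,::-1])
E
```

```text
head -0.4794709472798664 6.6667 [0.4771 0.0196 0.1145] [ 0.25 -0.32  0.35] [ 0.022  0.032 -0.014] [-0.115 -0.203  2.056 -0.     1.294  0.365] -0.0024464461309613226 0.0
```

View pics/w4.png

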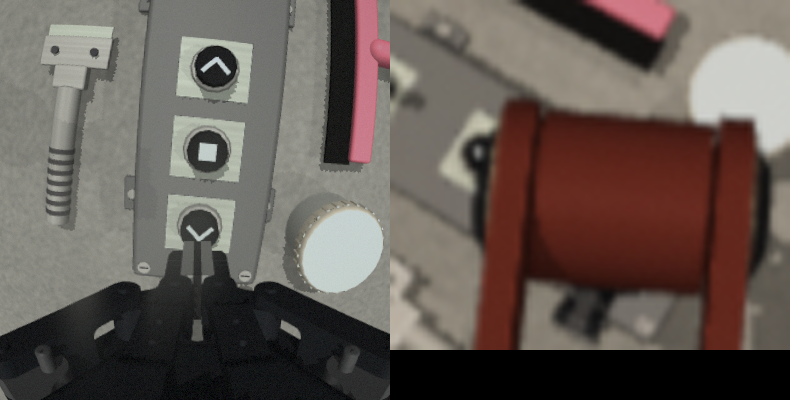

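Run:
```python
import pickle
from h import *
f=pickle.load(open("w4.pkl","rb"))[0]
print(fray(f,[[325,227],[332,151],[340,67]],.081).round(4))
```

```text
[[0.4796 0.0217 0.081 ]
 [0.5044 0.061  0.081 ]
 [0.5305 0.1019 0.081 ]]
```

The cap measures at (0.479, 0.020) and the shut tips are right above it. I'll creep down.

{"fn": "arm_command", "kwargs": {
  "rows": [
    [0,[0.005,0.001,-0.05],[0,0,0]],
    [0,[0.005,0.001,-0.09],[0,0,0]],
    [0,[0.005,0.001,-0.1],[0,0,0]],
    [0,[0.005,0.001,-0.11],[0,0,0]],
    [0,[0.005,0.001,-0.12],[0,0,0]],
    [0,[0.005,0.001,-0.125],[0,0,0]],
    [0,[0.005,0.001,-0.13],[0,0,0]],
    [0,[0.005,0.001,-0.13],[0,0,0]],
    [0,[0.005,0.001,-0.13],[0,0,0]]
  ]
}}

```text
time: 7.52
tool_pos: [0.4812, 0.0199, 0.079]
tool_rot: [0.0, 0.855, 0.519, 0.0]
contact_force: [-2.0, 0.3, 6.5]
gripper_width: 0.004
grasp_force: 2.9
```

```bash
python3 st.py
```

```text
head -0.47893959413049836 7.5167 [0.4812 0.0199 0.079 ] [-2.    0.33  6.5 ] [0.065 0.473 0.019] [-0.113 -0.149  2.074  0.     1.216  0.366] 0.003629656740805908 2.9369577392935753
```

{"fn": "arm_command", "kwargs": {
  "rows": [
    [0,[0,0,-0.005],[0,0,0]],
    [0,[0,0,-0.01],[0,0,0]],
    [0,[0,0,-0.015],[0,0,0]],
    [0,[0,0,-0.02],[0,0,0]],
    [0,[0,0,-0.02],[0,0,0]],
    [0,[0,0,-0.02],[0,0,0]]
  ]
}}

```text
time: 8.02
tool_pos: [0.4813, 0.0199, 0.0739]
tool_rot: [0.0, 0.855, 0.519, 0.0]
contact_force: [-5.9, 1.7, 11.6]
gripper_width: 0.003
grasp_force: 5.5
```

```bash
python3 st.py
```

```text
head -0.478867888341701 8.0167 [0.4813 0.0199 0.0739] [-5.93  1.7  11.57] [ 0.144  0.955 -0.025] [-0.113 -0.141  2.076  0.     1.206  0.366] 0.0030878095180723246 5.493837332323892
```

{"fn": "arm_command", "kwargs": {
  "rows": [
    [0,[0,0,-0.004],[0,0,0]],
    [0,[0,0,-0.008],[0,0,0]],
    [0,[0,0,-0.01],[0,0,0]],
    [0,[0,0,-0.01],[0,0,0]],
    [0,[0,0,-0.01],[0,0,0]]
  ]
}}

```text
time: 8.43
tool_pos: [0.4814, 0.0199, 0.0729]
tool_rot: [-0.0, 0.855, 0.519, -0.0]
contact_force: [-11.7, 1.8, 22.9]
gripper_width: -0.0
grasp_force: 11.4
```

```bash
python3 st.py
```

```text
head -0.4786525212610151 8.4333 [0.4814 0.0199 0.0729] [-11.72   1.82  22.92] [ 0.152  2.164 -0.007] [-0.113 -0.138  2.076 -0.     1.205  0.366] -0.00015063022344138683 11.419852474937215
```

The button is at its stop and the push is a bit high, so I'll ease off slightly while staying fully in.

{"fn": "arm_command", "kwargs": {
  "rows": [
    [0,[-0.003,0,0.002],[0,0,0]],
    [0,[-0.005,0,0.004],[0,0,0]],
    [0,[-0.005,0,0.004],[0,0,0]],
    [0,[-0.005,0,0.004],[0,0,0]],
    [0,[-0.005,0,0.004],[0,0,0]]
  ]
}}

```text
time: 8.85
tool_pos: [0.4812, 0.0199, 0.0731]
tool_rot: [0.001, 0.855, 0.519, 0.002]
contact_force: [-3.4, 1.1, 10.9]
gripper_width: -0.001
grasp_force: 5.9
```

```bash
python3 st.py
```

```text
head -0.4790153638616024 8.85 [0.4812 0.0199 0.0731] [-3.37  1.07 10.89] [0.198 0.545 0.007] [-1.140e-01 -1.430e-01  2.079e+00  1.000e-03  1.201e+00  3.650e-01] -0.0007679158224661033 5.877443577046506
```

{"fn": "arm_command", "kwargs": {
  "rows": [
    [0,[0,0,-0.001],[0,0,0]],
    [0,[0,0,-0.003],[0,0,0]],
    [0,[0,0,-0.003],[0,0,0]],
    [0,[0,0,-0.003],[0,0,0]],
    [0,[0,0,-0.003],[0,0,0]],
    [0,[0,0,-0.003],[0,0,0]],
    [0,[0,0,-0.003],[0,0,0]]
  ]
}}

```text
time: 9.43
tool_pos: [0.4813, 0.0199, 0.0729]
tool_rot: [0.001, 0.855, 0.519, 0.002]
contact_force: [-5.3, 1.2, 16.3]
gripper_width: -0.001
grasp_force: 8.2
```

```bash
python3 st.py
```

```text
head -0.4789026743530611 9.4333 [0.4813 0.0199 0.0729] [-5.33  1.19 16.34] [ 0.226  1.076 -0.034] [-0.114 -0.142  2.079  0.     1.201  0.365] -0.001459861286424758 8.246149866026826
```

{"fn": "arm_command", "kwargs": {
  "rows": [
    [0,[0,0,0],[0,0,0]],
    [0,[0,0,0],[0,0,0]],
    [0,[0,0,0],[0,0,0]],
    [0,[0,0,0],[0,0,0]],
    [0,[0,0,0],[0,0,0]],
    [0,[0,0,0],[0,0,0]],
    [0,[0,0,0],[0,0,0]],
    [0,[0,0,0],[0,0,0]]
  ]
}}

```text
time: 10.1
tool_pos: [0.4813, 0.0199, 0.0729]
tool_rot: [0.001, 0.855, 0.519, 0.002]
contact_force: [-6.1, 1.3, 16.2]
gripper_width: -0.005
grasp_force: 8.2
```

The push is steady at 16 N with the button at its stop, so I'm handing in.

```bash
python3 -c "
from plant import manip
print(manip.job_done())"
```

```text
the job is handed in; nothing more can be done
None
```

I turned the selector clockwise to its stop, then pushed the down button fully in, and handed the job in with the arm still holding it at a steady push of about 16 N; the result of the judging was not shown.

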